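# Turn the monitor dial up four clicks

## Robot

A 6-joint arm with a two-finger parallel gripper is mounted at the origin on the work surface. World frame = base frame: x ahead of the robot, y to its left, z up, the work surface at z = 0. Lengths are in m, angles in rad, forces in N, time in s.
With the tool pointing down it reaches from about 0.35 to 0.775 m from the base axis. Payload 7.3 kg.
Tool frame: the origin (TCP) lies at the very end of the fingers, on their centre line; the grasp point (between the pads) lies grip_point_offset behind it (grip_point_offset is the distance from the TCP to the grasp point, in m); z points along the fingers, y is the direction in which the jaws open and shut (so a half turn about z gives the same grasp; the last joint's range is limited). The gripper opens to 92 mm and grips with 3 to 60 N. Pads are 19 mm wide; open, the fingers measure 130 mm over their backs; the gripper's body (75 mm by 190 mm) begins 47 mm behind the grasp point.
Start: joints at [1.082, 0.342, 1.524, -0, 1.275, -0.146], TCP at [0.176, 0.494, 0.227] pointing down, gripper open.
Joint ranges: [-2.53, 2.53], [-0.77, 2.02], [0.04, 2.7], [-1, 4.14], [0.28, 2.66], [-3.11, 3.11]. Speed limits (rad/s): [2.57, 2.57, 3.14, 3.14, 3.14, 3.14].

## Interface

Orientations are given as [roll, pitch, yaw] about the fixed x, y, z axes, in that order (R = Rz(yaw) Ry(pitch) Rx(roll)).
In Python, from cell import * gives the robot as it stands.
- The arm moves only by the shell command python3 -m inch 'ROWS' [OPENING] [FORCE]. ROWS is JSON, a list that holds one entry, the list of rows, each a list of 4 numbers: the shift along the tool's x, y, z in mm, then the turn about the tool's z in rad. In form: [[[x, y, z, roll], ...]]. A call has 1 to 10 rows; each row shifts and turns the commanded pose from where the row before left it, along the tool's axes as they then stand; what a row does not reach is not made up. A row lasts 1/8 s, in which the tool goes at most 62.5 mm and 10.7 degrees, less where a joint would pass 70% of its speed; a pose out of reach is approached as far as the arm can. A call with a gripper value outside its range is refused whole. OPENING is the closure, from -1 (fully open) to 1 (shut), set as the call begins (- or left out, the last holds). The fingers move at their own pace and stop on an object; FORCE is the grip in N (left out, the last holds). Time passes only in rows, so rows that do not move let the fingers close. It gives the time, the measured TCP pose, the force and the opening at its end, in the units of the state.
- observe(): the state, without advancing time (a new reading comes with each control period).
- read_camera(name): name is "scene" or "side" or "wrist"; returns a dict with "img" (400x640x3 uint8, blue, green, red), "fx", "fy", "cx", "cy" (pixels), "eye" and "rotation" of the camera in the world; the wrist camera has in their place "T_tool_cam" (4x4, takes a point from camera to tool coordinates, whose origin is the TCP and whose axes are the flange's). Camera axes: x right, y down, z forward; pixel columns grow to the right and rows downward; lengths in m; the calibration is good to about 2 mm. The wrist camera is an equidistant fisheye: a pixel r from the principal point sees the ray r / f radians off the axis. A picture is of the moment at which its call begins: read the wrist's pose just before it. There is no depth.
- hand_in(): hands the job in, once; it reports no verdict.
Trained networks look in the newest picture that a camera, given by its name, has taken for a name from the list of things; names that differ only in an ending like _2 or _b are one class to them, and where a whole thing is asked for, a point or a joint stands for the part that bears it (a point fixed in the world has none). Each returns a list of dicts, best first, with "conf" (0 to 1); they miss things now and then, are a little off and sometimes report something else, mostly with a low value. They report only what shows in the picture. A call takes as long as a camera call.
- boxes_of(camera, label): "at" ([row, column] in pixels, amid what is visible of it).
- place_of(camera, label): "at" ([row, column] in pixels: a listed point, or the origin of a listed thing).
The state is a dict: "time": time; "qpos": joint angles; "qvel": joint speeds; "joint_efforts": joint torques, N m; "tool_pos": TCP position; "tool_rot": TCP orientation; "contact_force": force on the tool from outside, world axes, zero at the start; "torque": the same for the moment, N m; "opening": finger opening in m.
Only numpy, scipy, OpenCV 4.12 (cv2) and the standard library are available. Lean on these libraries where they do the work, as an engineer would, in place of code of your own. Each camera call takes 0.05 s, during which the arm holds its last target. There are 200 camera calls.

## Task

The studio monitors are too quiet: with a fingertip, push the big click-stop dial on top of the monitor controller clockwise, as seen from above, by exactly four clicks from where it now stands, and leave it resting in that click. Push it gently by its raised ridge without pinching the ridge, leave the small headphone knob and the other things on the desk as they are, and finish with the hand clear of everything.

Things in the scene. Friction and masses are not known exactly. Their poses are not given: they have to be found in the camera images.
- dial_center (a point): Centre of the flat top face of the big round aluminium dial, on its vertical axis. The dial is 80 mm across; its face lies 59 mm above the desk and 4 mm above the black panel of the fixed monitor controller (150 mm by 220 mm, panel 55 mm high). White index dots, one for each click position, lie on the panel on a circle of 47 mm radius. The point turns with the dial: its x points along the ridge outwards, z up.
- ridge (a point): Middle of the raised black radial finger ridge (the pointer) on the dial, half-way up it. The ridge is 26 mm long (from 12 to 38 mm from the dial's axis), 8 mm thick, 14 mm tall above the face (top 73 mm above the desk) and fixed to the dial. x points outwards along the ridge, y across it, z up. Pushing it at 27 mm from the axis takes about 4 N (4 to 6 N with friction) to leave a click; past half-way the dial snaps on by itself.
- ridge_tip (a point): Outer end of the ridge, 38 mm from the dial's axis, half-way up the ridge (66 mm above the desk). Turns with the dial.
- dial (a joint): Angle of the dial in rad, growing clockwise as seen from above. Click positions are 20 degrees (0.349 rad) apart, at 0, 0.349, ... 3.84 (12 positions, a stop at either end); it starts resting in one of the first four. A click mechanism inside pulls it into the nearest click.
- phones_mark (a point): White mark on the top of the small black headphone knob (24 mm across, 16 mm tall on the panel, top 71 mm above the desk), 10 mm from that knob's axis. Leave alone.
- mug_mid (a point): Centre, half-way up, of a white mug, 80 mm across and 92 mm tall, loose on the desk. Leave alone.
- case: White disc case lying flat, 125 x 142 x 11 mm, loose; origin under its centre. Leave alone.
- pack_mid (a point): Centre, half-way up, of an upright black radio-microphone pack, 24 x 60 x 85 mm, loose. Leave alone.

How it is judged:
By the outcome, as a careful person would: the job done as asked, in the order asked, and still so for the second after the job is handed in, with the robot touching nothing.
It also fails if it takes over 38 s, if anything falls off the work surface, if the arm or the gripper's body presses on something with over 40 N, if the wrist force passes 120 N, or if a joint passes its speed limit or range.

## Working session

There is one attempt and no reset: what is moved stays moved. The work goes in short steps, Python scripts to look and compute and a shell command to move; the robot and the scene stay as the last step left them, time stands still between calls to the robot, and variables do not carry over. Pictures are saved under pics/ and viewed, about 8 in all and at most 12, crops included, and the job is handed in when it is done.

```bash
mkdir -p pics; ls; cat > h.py <<'E'
from cell import *
import numpy as np, cv2
from scipy.spatial.transform import Rotation as Ro
def ray(c,at,st=None):
    v,u=at
    x=(u-c["cx"])/c["fx"]; y=(v-c["cy"])/c["fy"]
    if "T_tool_cam" in c:
        r=np.hypot(x,y); d=np.array([x/r*np.sin(r),y/r*np.sin(r),np.cos(r)]) if r>0 else np.array([0,0,1.])
        T=np.array(c["T_tool_cam"]); R=Ro.from_euler('xyz',st["tool_rot"]).as_matrix()
        return R@T[:3,3]+np.array(st["tool_pos"]), R@T[:3,:3]@d
    return np.array(c["eye"]), np.array(c["rotation"])@np.array([x,y,1])
def onz(c,at,z,st=None):
    e,d=ray(c,at,st); return e+d*(z-e[2])/d[2]
Z=dict(dial_center=.059,ridge=.066,ridge_tip=.066,phones_mark=.071,mug_mid=.046,case=0,pack_mid=.0425)
def look(cam,names=Z):
    st=observe(); c=read_camera(cam)
    for n in names:
        for k in place_of(cam,n)[:2]: print(cam,n,np.round(k["at"]),round(k["conf"],2),np.round(onz(c,k["at"],Z[n],st),4))
    return c,st
E
python3 - <<'E'
from h import *
print(observe())
for cam in ("scene","side","wrist"):
    c,st=look(cam); cv2.imwrite(f"pics/{cam}0.png",c["img"])
E
```

```text
pics
{'time': 0.0, 'qpos': array([ 1.08199905e+00,  3.42688683e-01,  1.52506351e+00, -1.94239014e-05,
        1.27536811e+00, -1.45990968e-01]), 'qvel': array([ 0.00039226, -0.00116009,  0.00034343,  0.0012506 , -0.00078314,
       -0.00046906]), 'joint_efforts': array([-1.14004513e-03, -4.31237090e+01, -2.44225144e+01,  7.17837154e-02,
        5.57622034e-02, -8.90174761e-05]), 'tool_pos': array([0.17624952, 0.49408455, 0.2260464 ]), 'tool_rot': array([-3.14007855e+00, -2.03855703e-04,  2.79879186e+00]), 'contact_force': array([0.69072543, 0.98029793, 0.37829544]), 'torque': array([ 0.01631507, -0.02868248,  0.00785865]), 'opening': 0.0914935064180322}Traceback (most recent call last):
  File "<stdin>", line 4, in <module>
  File "h.py", line 18, in look
    for k in place_of(cam,n)[:2]: print(cam,n,np.round(k["at"]),round(k["conf"],2),np.round(onz(c,k["at"],Z[n],st),4))
                                                                                            ~~~^^^^^^^^^^^^^^^^^^^
  File "h.py", line 13, in onz
    e,d=ray(c,at,st); return e+d*(z-e[2])/d[2]
                                          ~^^^
IndexError: invalid index to scalar variable.
```

```bash
sed -i 's/np.array(c\["rotation"\])@/Ro.from_euler("xyz",c["rotation"]).as_matrix()@/' h.py
python3 - <<'E'
from h import *
for cam in ("scene","side","wrist"):
    c,st=look(cam); cv2.imwrite(f"pics/{cam}0.png",c["img"]); print({k:c[k] for k in c if k!="img"})
E
```

```text
scene dial_center [186. 326.] 0.69 [ 0.5451 -0.0366  0.059 ]
scene dial_center [131. 313.] 0.62 [ 0.447  -0.2294  0.059 ]
scene ridge [190. 328.] 0.8 [ 0.5533 -0.0181  0.066 ]
scene ridge_tip [189. 327.] 0.71 [ 0.5542 -0.0204  0.066 ]
scene ridge_tip [191. 334.] 0.69 [ 0.5432 -0.0041  0.066 ]
scene phones_mark [144. 333.] 0.4 [ 0.4433 -0.1412  0.071 ]
scene mug_mid [250. 357.] 0.7 [0.5959 0.1458 0.046 ]
scene case [130. 317.] 0.72 [ 0.3919 -0.2897  0.    ]
scene pack_mid [172. 255.] 0.64 [ 0.6523 -0.194   0.0425]
{'fx': 390.8822120467436, 'fy': 390.8822120467436, 'cx': 321.4345275780675, 'cy': 198.0612543474062, 'eye': array([0.94488721, 0.49011879, 0.73255609]), 'rotation': array([-2.39722615, -0.00724653,  2.5150097 ])}
side dial_center [215. 302.] 0.96 [ 0.5348 -0.0396  0.059 ]
side ridge [209. 297.] 0.75 [ 0.5349 -0.0199  0.066 ]
side ridge_tip [204. 294.] 0.69 [0.541  0.0025 0.066 ]
side ridge_tip [174. 278.] 0.41 [0.5843 0.1407 0.066 ]
side phones_mark [247. 297.] 0.51 [ 0.4494 -0.137   0.071 ]
side mug_mid [175. 276.] 0.68 [0.5945 0.1634 0.046 ]
side pack_mid [232. 382.] 0.68 [ 0.6513 -0.1923  0.0425]
{'fx': 471.58457530914797, 'fy': 471.58457530914797, 'cx': 318.3405923682235, 'cy': 195.37142981987813, 'eye': array([ 0.03229512, -0.77792332,  0.74813634]), 'rotation': array([-2.18822245,  0.02280027, -0.65811792])}
wrist case [369.  64.] 0.61 [ 0.3972 -0.2851  0.    ]
{'fx': 309.70691628693146, 'fy': 309.70691628693146, 'cx': 322.306805724069, 'cy': 203.61921654836303, 'T_tool_cam': array([[-1.05434294e-03, -9.65938047e-01, -2.58771286e-01,
         6.85814280e-02],
       [ 9.99999305e-01, -8.81808230e-04, -7.82815180e-04,
        -3.83826054e-04],
       [ 5.27964316e-04, -2.58771931e-01,  9.65938305e-01,
        -1.58174325e-01],
       [ 0.00000000e+00,  0.00000000e+00,  0.00000000e+00,
         1.00000000e+00]])}
```

View pics/scene0.png

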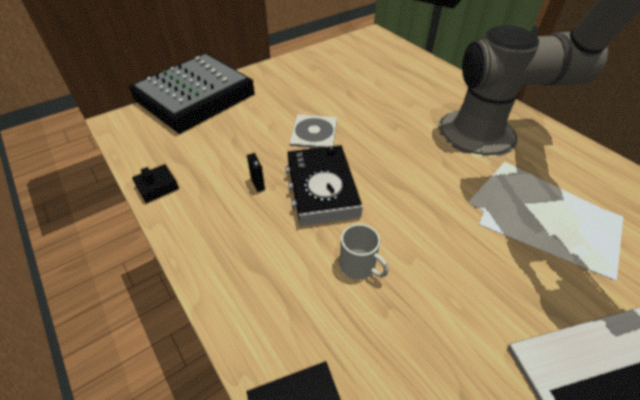

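View pics/side0.png

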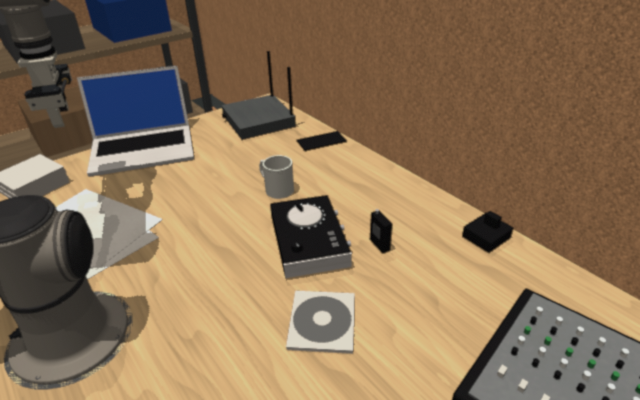

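Scene: dial at about px (326,186), ridge pointing roughly +y; side view agrees (dial at 302,215). Mug, pack and case stand well clear of the push. I'll move over, shut the fingers and look closer.

```bash
python3 -m inch '[[[-46,-38,0,0],[-46,-38,0,0],[-46,-38,0,0],[-46,-38,0,0],[-46,-38,0,0],[-46,-38,0,0],[-46,-38,0,0],[-46,-38,0,0],[-46,-38,0,0],[-46,-38,0,0]]]' 1 10
python3 -m inch '[[[0,0,10,0.17],[0,0,10,0.17],[0,0,10,0.17],[0,0,10,0.17],[0,0,10,0.17],[0,0,10,0.17],[0,0,10,0.17],[0,0,10,0.17],[0,0,0,0],[0,0,0,0]]]'
python3 - <<'E'
from h import *
c,st=look("wrist",["dial_center","ridge","ridge_tip"]); cv2.imwrite("pics/w1.png",c["img"]); print(st["tool_pos"],st["tool_rot"],st["contact_force"],st["opening"],st["time"],grip_point_offset)
E
```

```text
time: 2.55
tool_pos: [0.4828, -0.02, 0.2269]
tool_rot: [3.141, 0.001, 2.798]
contact_force: [-0.8, 0.5, -0.0]
opening: 0.0011
time: 3.8
tool_pos: [0.4822, -0.0181, 0.1471]
tool_rot: [3.141, -0.0, 1.442]
contact_force: [-0.0, 0.0, 0.2]
opening: 0.0007
wrist ridge [202. 402.] 0.71 [ 0.5481 -0.0204  0.066 ]
wrist ridge_tip [182. 398.] 0.89 [ 0.5464 -0.0033  0.066 ]
[ 0.48218242 -0.01808224  0.14709017] [ 3.14106232e+00 -4.12057292e-05  1.44204586e+00] [-0.01813392  0.04411072  0.17420528] 0.000738538971986676 3.8 0.0188
```

View pics/w1.png

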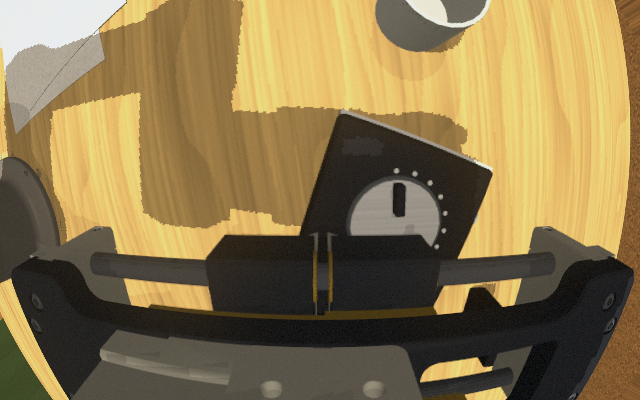

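Wrist view: dial face centre at about (395,218), ridge upright in the image at (400,198), so it points nearly along tool x, with dots on its clockwise side. The fingers' shape needs checking from the fixed cameras.

```bash
python3 - <<'E'
from h import *
c1=read_camera("scene"); c2=read_camera("side")
def crop(c,p):
    R=Ro.from_euler("xyz",c["rotation"]).as_matrix(); q=R.T@(np.array(p)-c["eye"])
    u=int(c["fx"]*q[0]/q[2]+c["cx"]);v=int(c["fy"]*q[1]/q[2]+c["cy"]); print(u,v)
    return cv2.resize(c["img"][v-60:v+60,u-50:u+50],None,fx=4,fy=4,interpolation=cv2.INTER_CUBIC)
p=[.495,-.02,.13]
cv2.imwrite("pics/z1.png",np.hstack([crop(c1,p),crop(c2,p)]))
E
```

```text
347 159
281 193
```

View pics/z1.png

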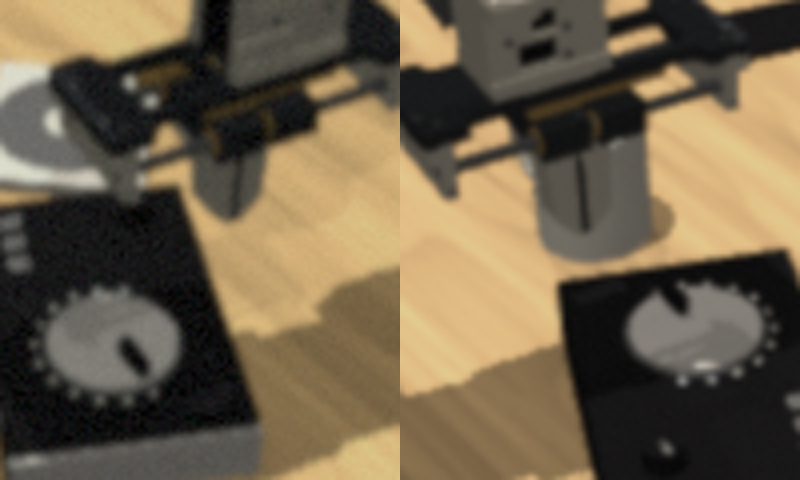

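```bash
python3 -m inch '[[[-25,0,0,0],[-25,0,0,0],[0,0,0,0],[0,0,0,0]]]'
cat > m.py <<'E'
from h import *
from scipy.optimize import least_squares
import sys
def rect(c,st,z,cx,cy,half=.07,s=4000):
    # top view resampled at height z: rows = -x.. build map world->pixel
    n=int(2*half*s); g=(np.arange(n)+.5)/s-half
    X,Y=np.meshgrid(cx+g, cy-g)   # image right=+x, up=+y
    P=np.stack([X,Y,np.full_like(X,z)],-1)
    R=Ro.from_euler('xyz',st["tool_rot"]).as_matrix(); T=np.array(c["T_tool_cam"])
    q=((P-np.array(st["tool_pos"]))@R-T[:3,3])@T[:3,:3]
    rr=np.hypot(q[...,0],q[...,1]); th=np.arctan2(rr,q[...,2])
    return cv2.remap(c["img"],(c["cx"]+c["fx"]*th*q[...,0]/rr).astype(np.float32),(c["cy"]+c["fy"]*th*q[...,1]/rr).astype(np.float32),cv2.INTER_CUBIC)
if __name__=="__main__":
    name=sys.argv[1]
    c,st=look("wrist",["dial_center","ridge","ridge_tip"])
    im=[rect(c,st,z,.543,-.038) for z in (.0555,.073)]
    cv2.imwrite(f"pics/{name}.png",cv2.resize(np.hstack(im),(800,400),interpolation=cv2.INTER_AREA)); np.save(name,np.array(im))
    print(st["tool_pos"],st["tool_rot"],st["contact_force"],st["time"])
E
python3 m.py r1
```

```text
time: 4.6
tool_pos: [0.4754, -0.0672, 0.1467]
tool_rot: [3.142, -0.0, 1.439]
contact_force: [0.5, 0.4, 0.2]
opening: 0.0003
wrist dial_center [168. 401.] 0.76 [ 0.5445 -0.0431  0.059 ]
wrist ridge [140. 403.] 0.65 [ 0.5462 -0.0194  0.066 ]
wrist ridge_tip [120. 403.] 0.6 [ 0.5477 -0.0043  0.066 ]
[ 0.47540194 -0.06717069  0.14674149] [ 3.14157784e+00 -4.36784447e-04  1.43864954e+00] [0.50585603 0.39882183 0.24644314] 4.6
```

View pics/r1.png

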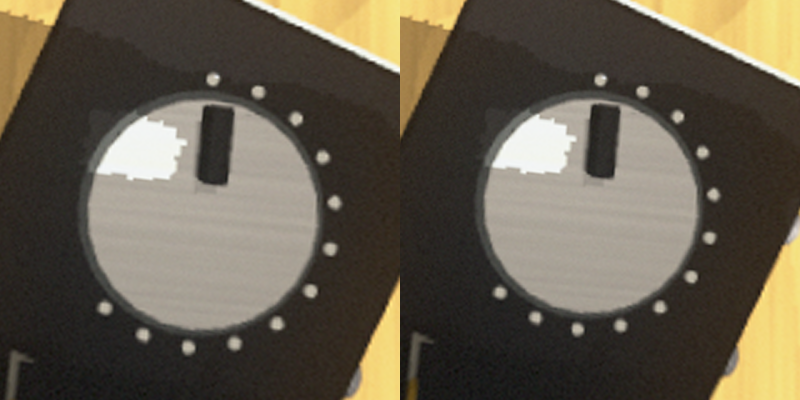

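The ridge points at the first of the 12 dots. Fitted centre is (0.543,-0.043), with the dot radius coming out at 47.1 mm as specified and the ridge at 84.7°. The goal is the dot at 4.7°. I'll descend on the counter-clockwise side of the ridge.

```bash
python3 -m inch '[[[29,14,0,-0.02],[30,14,0,-0.02],[0,0,25,0],[0,0,25,0],[0,0,20,0],[0,0,10,0],[0,0,4,0],[0,0,0,0],[0,0,0,0]]]'
python3 - <<'E'
from h import *
s=observe();print(s["tool_pos"],s["tool_rot"],s["contact_force"],s["torque"])
E
```

```text
time: 5.92
tool_pos: [0.5108, -0.0125, 0.0634]
tool_rot: [3.14, 0.0, 1.479]
contact_force: [0.1, -0.6, -0.2]
opening: 0.0003
[ 0.51082495 -0.01251099  0.06339106] [3.14022919e+00 1.40289107e-05 1.47875444e+00] [ 0.08403255 -0.63129113 -0.18403995] [-0.03233101 -0.01498174 -0.04442976]
```

```bash
python3 -m inch '[[[0,5,0,0],[0,5,0,0],[0,2,0,0],[0,2,0,0]]]'; python3 -m inch '[[[0,2,0,0],[0,2,0,0],[0,0,0,0]]]'; python3 - <<'E'
from h import *
c=read_camera("side");cv2.imwrite("pics/s2.png",cv2.resize(c["img"][140:260,230:380],None,fx=5,fy=5,interpolation=cv2.INTER_CUBIC))
E
```

```text
time: 6.42
tool_pos: [0.5244, -0.0137, 0.0626]
tool_rot: [-3.141, -0.0, 1.479]
contact_force: [-0.8, 0.6, -0.1]
opening: 0.0002
time: 6.8
tool_pos: [0.5277, -0.0139, 0.0625]
tool_rot: [-3.14, -0.0, 1.479]
contact_force: [-1.5, 1.5, 1.5]
opening: 0.0007
```

View pics/s2.png

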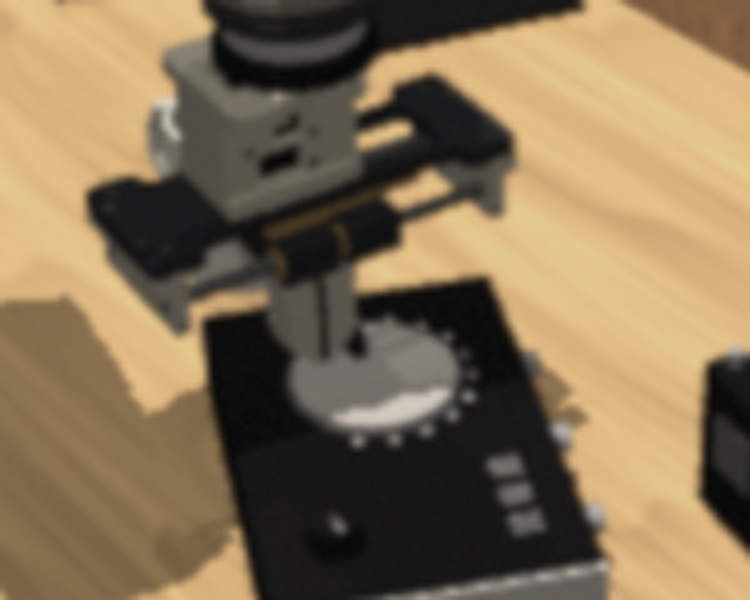

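```bash
python3 -m inch '[[[1,1.65,0,0.06],[1,1.65,0,0.06],[1,1.65,0,0.06],[1,1.65,0,0.06],[1,1.65,0,0.06],[1,1.65,0,0.06],[1,1.65,0,0.06],[1,1.65,0,0.06],[1,1.65,0,0.06],[1,1.65,0,0.06]]]'; python3 - <<'E'
from h import *
C=np.array([.5432,-.0426]);s=observe();p=s["tool_pos"][:2]-C;y=s["tool_rot"][2];R=np.array([[np.cos(y),np.sin(y)],[np.sin(y),-np.cos(y)]])
print("turned",1.478-y,"uv",R@p,s["contact_force"])
E
python3 m.py r2
```

```text
time: 8.1
tool_pos: [0.5474, -0.0107, 0.0628]
tool_rot: [3.141, -0.001, 0.877]
contact_force: [-0.4, -0.1, -0.1]
opening: 0.0005
turned 0.6011983014339108 uv [ 0.02719756 -0.01721158] [-0.40286581 -0.13950475 -0.06861675]
wrist ridge_tip [233. 358.] 0.6 [ 0.5697 -0.0147  0.066 ]
[ 0.54736542 -0.01068456  0.06283188] [ 3.14080006e+00 -5.75488197e-04  8.76801699e-01] [-0.40286581 -0.13950475 -0.06861675] 8.1
```

View pics/r2.png

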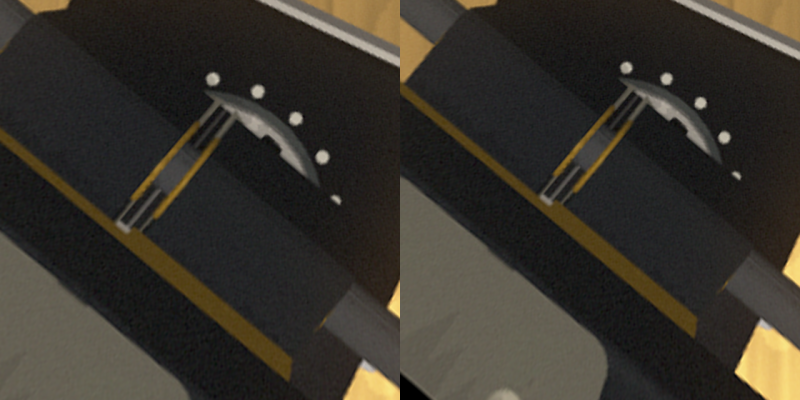

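```bash
python3 -m inch '[[[1,1.65,0,0.06],[1,1.65,0,0.06],[1,1.65,0,0.06],[1,1.65,0,0.06],[1,1.65,0,0.06],[1,1.65,0,0.06],[1,1.65,0,0.06],[1,1.65,0,0.06],[1,1.65,0,0.06]]]'; python3 -m inch '[[[0.5,0.85,0,0.03],[0.5,0.85,0,0.03],[0.5,0.85,0,0.03],[0.5,0.85,0,0.03],[0,0,0,0],[0,0,0,0]]]'; cat > t.py <<'E'
from h import *
C=np.array([.5432,-.0426]);s=observe();p=s["tool_pos"][:2]-C;y=s["tool_rot"][2];R=np.array([[np.cos(y),np.sin(y)],[np.sin(y),-np.cos(y)]])
print("turned",1.478-y,"uv",R@p,s["contact_force"],R@s["contact_force"][:2])
E
python3 t.py; python3 m.py r3
```

```text
time: 9.43
tool_pos: [0.5623, -0.0163, 0.0626]
tool_rot: [-3.14, 0.001, 0.338]
contact_force: [-1.4, 3.6, 2.2]
opening: 0.0005
time: 10.18
tool_pos: [0.5657, -0.0198, 0.0627]
tool_rot: [-3.142, -0.0, 0.219]
contact_force: [-0.1, 0.8, 0.7]
opening: 0.0003
turned 1.2590116868327081 uv [ 0.02694393 -0.01733887] [-0.0958757   0.75561609  0.72357207] [ 0.07056574 -0.75839851]
wrist ridge_tip [234. 362.] 0.9 [ 0.5818 -0.0387  0.066 ]
[ 0.56573372 -0.01982186  0.06268884] [-3.14153455e+00 -3.08360776e-05  2.18988313e-01] [-0.0958757   0.75561609  0.72357207] 10.175
```

View pics/r3.png

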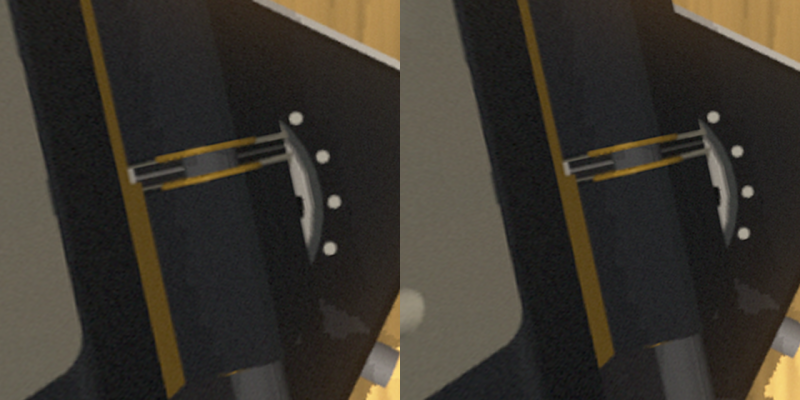

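The ridge has snapped to about the 4th dot, with its tip at (302,207) in the left half, and the force is down to about 1 N. I'll back off, lift and check.

```bash
python3 -m inch '[[[0,-4,0,0],[0,-8,0,0],[0,-8,0,0],[0,0,-20,0],[0,0,-30,0],[0,0,-40,0],[-30,-10,0,0],[-30,-10,0,0],[0,0,0,0],[0,0,0,0]]]'; python3 m.py r4
```

```text
time: 11.62
tool_pos: [0.4992, 0.0064, 0.1531]
tool_rot: [3.141, -0.001, 0.219]
contact_force: [-0.0, -0.1, -0.2]
opening: 0.0003
wrist dial_center [169. 391.] 0.66 [ 0.5431 -0.0434  0.059 ]
wrist dial_center [ 98. 540.] 0.31 [ 0.6497 -0.1754  0.059 ]
wrist ridge_tip [125. 399.] 0.57 [ 0.5805 -0.039   0.066 ]
wrist ridge_tip [ 98. 544.] 0.44 [ 0.6486 -0.175   0.066 ]
[0.4992263  0.00643861 0.15306195] [ 3.14121296e+00 -1.38460009e-03  2.19069298e-01] [-0.00587218 -0.0872602  -0.15675077] 11.625
```

View pics/r4.png

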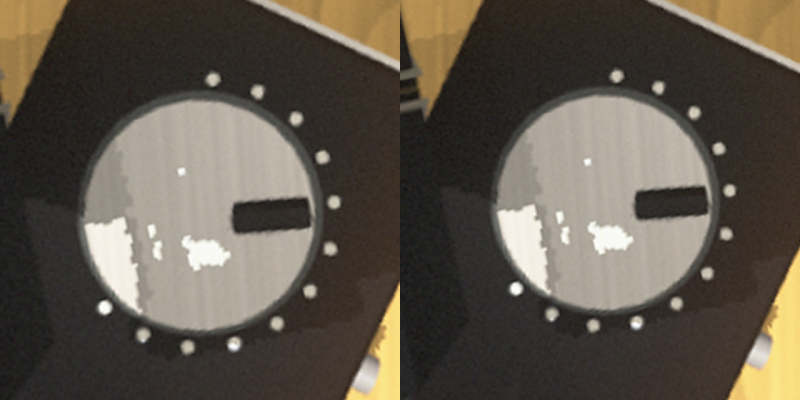

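The ridge now points at the fifth dot, px (334,202), four clicks clockwise of where it started. The hand is clear above, reading zero force.

```bash
python3 -m inch '[[[0,0,-30,0],[0,0,-30,0],[0,0,0,0],[0,0,0,0]]]'; python3 - <<'E'
from h import *
look("scene",["mug_mid","phones_mark","case","pack_mid"]); look("side",["ridge_tip"]); hand_in()
E
```

```text
time: 12.32
tool_pos: [0.4982, 0.0062, 0.2119]
tool_rot: [-3.141, 0.001, 0.219]
contact_force: [0.5, -0.6, 0.4]
opening: 0.0005
scene mug_mid [249. 358.] 0.76 [0.5945 0.1458 0.046 ]
scene phones_mark [144. 331.] 0.44 [ 0.4494 -0.1436  0.071 ]
scene case [130. 314.] 0.83 [ 0.3965 -0.2948  0.    ]
scene pack_mid [171. 258.] 0.87 [ 0.6456 -0.191   0.0425]
scene pack_mid [251. 358.] 0.66 [0.5952 0.1486 0.0425]
side ridge_tip [206. 315.] 0.83 [ 0.5737 -0.0382  0.066 ]
side ridge_tip [244. 297.] 0.24 [ 0.4593 -0.1239  0.066 ]
the job is handed in; nothing more can be done
```

The dial is now four clicks clockwise of where it started, and I handed the job in at about 12.4 s of the 38 s allowed. I pushed the ridge from one side only, with the closed fingertips. I stopped just past the half-way point of the fourth click so the dial snapped in by itself, then backed off and lifted clear.

**Dial:** the ridge went from the first index dot (about 85°) to the fifth. My reading of its final angle is about 3–4° against 4.7° for that dot; both wrist-camera measurements of the ridge agree to within about 1.5°.

**Force:** the highest reading printed was about 4–5 N. Readings come only at the end of each move, so I did not see any peaks in between. At the end the fingertips were 0.21 m above the desk, with force readings down at noise level.

**Other things on the desk:** the mug was where it started, to within about 2 mm. The headphone knob, case and pack positions came out 7–8 mm from the first measurement. That is within a few pixels of detector noise at that distance, and the hand never came near them.

The side camera's network put the ridge tip about 8 mm short of where it should be. I took that as detection noise, as the wrist view showed the dial clearly in place.

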